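# Reunite the two-part lanterns in their ring chucks

## Robot

A 7-joint arm with a two-finger parallel gripper is mounted at the origin on the work surface. World frame = base frame: x ahead of the robot, y to its left, z up, the work surface at z = 0. Lengths are in m, angles in rad, forces in N, time in s.
With the tool pointing down it reaches from about 0.425 to 0.875 m from the base axis. Payload 4.7 kg.
Tool frame: the origin (TCP) lies at the very end of the fingers, on their centre line; the grasp point (between the pads) lies 19 mm behind it; z points along the fingers, y is the line along which they close (so a half turn about z gives the same grasp; the last joint's range is limited). The gripper opens to 87 mm and grips with 3 to 60 N. Pads are 19 mm wide; open, the fingers measure 117 mm over their backs; the gripper's body (75 mm by 190 mm) begins 51 mm behind the grasp point.
Start: joints at [1.125, 0.321, -0.07, 1.45, 0.023, 1.371, -0.057], TCP at [0.288, -0.583, 0.223] pointing down, gripper open.
Joint ranges: [-2.86, 2.86], [-0.3, 2.09], [-1.38, 1.24], [0.06, 2.45], [-1.56, 4.7], [0.09, 2.05], [-2.69, 2.69]. Speed limits (rad/s): [2.57, 2.57, 3.14, 3.14, 3.14, 3.14, 3.14].

## Interface

Orientations are given as a rotation vector (axis times angle).
In Python, from bench import ctrl gives the robot as it stands.
- The arm moves only by the shell command python3 -m jog 'ROWS' [FORCE]. ROWS is JSON, a list that holds one entry, the list of rows, each a list of 7 numbers: the shift along the tool's x, y, z in mm, then the turn, a rotation vector about the tool's x, y, z in degrees, then the finger opening in mm, from 0 to 87. A call has 1 to 10 rows; each row is the pose to reach, as a shift and turn from the pose commanded when the call began, along the tool's axes at that moment; what a row does not reach only later rows make up. A row lasts 1/10 s, in which the tool goes at most 50 mm and 8.59 degrees, less where a joint would pass 70% of its speed; a pose out of reach is approached as far as the arm can. A call with a gripper value outside its range is refused whole. The fingers move at their own pace and stop on an object; FORCE is the grip in N (left out, the last holds). Time passes only in rows, so rows that repeat a pose let the fingers close. It gives the time, the measured TCP pose, the force, the opening and the grip force at its end, in the units of the state.
- ctrl.get_state(): the state, without advancing time (a new reading comes with each control period).
- ctrl.get_image(name): name is "scene" or "top" or "wrist"; returns a dict with "image" (480x640x3 uint8, red, green, blue), "depth" (480x640 float32, m along the optical axis (not along the pixel's ray), 0 where there is no reading), "fov_y" (degrees; the focal length in pixels is half the picture's height over the tangent of half this angle, whatever the lens; pixels are square), "cx", "cy" (the principal point, pixels), "rvec" (rotation vector, rad) and "tvec" (3), from world to camera coordinates, as OpenCV has them. Camera axes: x right, y down, z forward; pixel columns grow to the right and rows downward; lengths in m; the calibration is good to about 2 mm. A picture is of the moment at which its call begins.
- ctrl.close_job(): hands the job in; it is judged then, once.
The state is a dict: "time": time; "joint_positions": joint angles; "qd": joint speeds; "joint_torque": joint torques, N m; "position": TCP position; "tool_rot": TCP orientation; "ft_force": force on the tool from outside, world axes, zero at the start; "torque": the same for the moment, N m; "grip_width": opening from 0.0 (shut) to 1.0 (fully open); "grip_force": force on a finger pad.
Only numpy, scipy, OpenCV 4.12 (cv2) and the standard library are available. Lean on these libraries where they do the work, as an engineer would, in place of code of your own. Each camera call takes 0.05 s, during which the arm holds its last target. There are 200 camera calls.

## Task

Get the ceramic lanterns ready for their display check: clear the wooden modelling stick off the ring chucks so that it lies flat in the blue tool tray, and set each round-bottomed lantern bowl upright, level and centred in a ring chuck of its own (any of them). Put every cap that is on the bench back on the bowl it was cut from, the only one whose teeth match its notches, turned so that the edges close flush all round; a bowl whose cap is missing stays open. Leave the jar, the plastic bowl and the steel weight where they are.

Things in the scene. Friction and masses are not known exactly. Their poses are not given: they have to be found in the camera images.
- bowl_two_mid (a point): lower half of a white ceramic lantern, 64 mm diameter: round bottom (radius 32), straight wall 26 mm tall above it, rim 58 mm above the lowest point; a grey lamp dome fills it, to 6 mm above the rim. On the rim, two teeth opposite each other, at its +x and -x sides: terracotta keys 10 mm wide, 8 high. Point: centre of the round bottom's sphere, 26 mm below the rim; z up its axis. Ballasted: rights itself on the bench, not in a ring.
- bowl_three_mid (a point): lower half of a white ceramic lantern, 64 mm diameter: round bottom (radius 32), straight wall 26 mm tall above it, rim 58 mm above the lowest point; a grey lamp dome fills it, to 6 mm above the rim. On the rim, three evenly spaced teeth, one at +x: terracotta keys 10 mm wide, 8 high. Point: centre of the round bottom's sphere, 26 mm below the rim; z up its axis. Ballasted: rights itself on the bench, not in a ring.
- bowl_corner_mid (a point): lower half of a white ceramic lantern, 64 mm diameter: round bottom (radius 32), straight wall 26 mm tall above it, rim 58 mm above the lowest point; a grey lamp dome fills it, to 6 mm above the rim. On the rim, two teeth a quarter turn apart, at its +x and +y sides: terracotta keys 10 mm wide, 8 high. Point: centre of the round bottom's sphere, 26 mm below the rim; z up its axis. Ballasted: rights itself on the bench, not in a ring.
- cap_two_knob (a point): cap of a white lantern, 64 mm diameter, 50 tall, round knob 26 mm across, its top 30 mm on a shallow cone. Lower edge has two notches opposite each other, at its +x and -x sides, 15 mm wide, 12 high, a terracotta bar on the cone above each; fits only bowl_two, notches over teeth, edge then flush on the rim (this point 66 mm above the bowl's). May be absent. Point: on the axis, 40 mm above the lower edge; z up.
- cap_three_knob (a point): cap of a white lantern, 64 mm diameter, 50 tall, round knob 26 mm across, its top 30 mm on a shallow cone. Lower edge has three evenly spaced notches, one at +x, 15 mm wide, 12 high, a terracotta bar on the cone above each; fits only bowl_three, notches over teeth, edge then flush on the rim (this point 66 mm above the bowl's). May be absent. Point: on the axis, 40 mm above the lower edge; z up.
- cap_corner_knob (a point): cap of a white lantern, 64 mm diameter, 50 tall, round knob 26 mm across, its top 30 mm on a shallow cone. Lower edge has two notches a quarter turn apart, at its +x and +y sides, 15 mm wide, 12 high, a terracotta bar on the cone above each; fits only bowl_corner, notches over teeth, edge then flush on the rim (this point 66 mm above the bowl's). May be absent. Point: on the axis, 40 mm above the lower edge; z up.
- ring_0_top (a point): terracotta-coloured ring chuck fixed to the bench, 68 mm outer and 44 mm inner diameter, 25 mm high, for holding one round-bottomed bowl. This point is the centre of its top; a bowl seated in it has its hemisphere centre 23 mm above this point.
- ring_1_top (a point): terracotta-coloured ring chuck fixed to the bench, 68 mm outer and 44 mm inner diameter, 25 mm high, for holding one round-bottomed bowl. This point is the centre of its top; a bowl seated in it has its hemisphere centre 23 mm above this point.
- ring_2_top (a point): terracotta-coloured ring chuck fixed to the bench, 68 mm outer and 44 mm inner diameter, 25 mm high, for holding one round-bottomed bowl. This point is the centre of its top; a bowl seated in it has its hemisphere centre 23 mm above this point.
- stick_mid (a point): dark wooden modelling stick, 130 x 20 x 12 mm, lying across one of the ring chucks at the start. This point is its centre; x along its length, z up.
- tray_floor (a point): open blue tool tray fixed to the bench, 75 (x) by 165 (y) by 22 mm high outside, walls and floor 5 mm thick. This point is the centre of its inner floor; y along its length.
- jar: blue glaze jar with a white lid, 60 mm diameter, 85 mm tall, a bystander; origin at the centre of its underside
- sponge_bowl: white plastic bowl, 100 mm rim diameter, 45 mm tall, a bystander; origin at the centre of its underside
- weight: dark steel disc weight, 68 mm diameter, 30 mm tall, a bystander; origin at the centre of its underside

How it is judged:
At the end, for the whole second after the job is handed in: Stick flat in the tray; each bowl in its own ring, within 4 mm of centre, its centre 20 to 26.5 mm above the ring top, tilt under 0.12 rad; each cap present on its own bowl, within 5 mm in x and y, knob point 63 to 68.5 mm above the bowl point, axes within 0.06 rad; all at rest (x of stick_mid in the frame of tray_floor between -0.032 and 0.032 m and y of stick_mid in the frame of tray_floor between -0.075 and 0.075 m and z of stick_mid in the frame of tray_floor below 0.016 m and angle between each of stick_mid, cap_two_knob, cap_three_knob, cap_corner_knob's own z axis and vertical below 0.15 rad and linear speed of each of stick, bowl_two, bowl_three, bowl_corner, cap_two, cap_three, cap_corner below 0.02 m/s and angle between each of bowl_two_mid, bowl_three_mid, bowl_corner_mid's own z axis and vertical below 0.12 rad and ((horizontal distance between bowl_two_mid and ring_0_top below 0.004 m and z of bowl_two_mid in the frame of ring_0_top between 0.02 and 0.0265 m) or (horizontal distance between bowl_two_mid and ring_1_top below 0.004 m and z of bowl_two_mid in the frame of ring_1_top between 0.02 and 0.0265 m) or (horizontal distance between bowl_two_mid and ring_2_top below 0.004 m and z of bowl_two_mid in the frame of ring_2_top between 0.02 and 0.0265 m)) and ((horizontal distance between bowl_three_mid and ring_0_top below 0.004 m and z of bowl_three_mid in the frame of ring_0_top between 0.02 and 0.0265 m) or (horizontal distance between bowl_three_mid and ring_1_top below 0.004 m and z of bowl_three_mid in the frame of ring_1_top between 0.02 and 0.0265 m) or (horizontal distance between bowl_three_mid and ring_2_top below 0.004 m and z of bowl_three_mid in the frame of ring_2_top between 0.02 and 0.0265 m)) and ((horizontal distance between bowl_corner_mid and ring_0_top below 0.004 m and z of bowl_corner_mid in the frame of ring_0_top between 0.02 and 0.0265 m) or (horizontal distance between bowl_corner_mid and ring_1_top below 0.004 m and z of bowl_corner_mid in the frame of ring_1_top between 0.02 and 0.0265 m) or (horizontal distance between bowl_corner_mid and ring_2_top below 0.004 m and z of bowl_corner_mid in the frame of ring_2_top between 0.02 and 0.0265 m)) and z of cap_two_knob in the frame of bowl_two_mid between 0.063 and 0.0685 m and x of cap_two_knob in the frame of bowl_two_mid between -0.005 and 0.005 m and y of cap_two_knob in the frame of bowl_two_mid between -0.005 and 0.005 m and angle between the z axis of cap_two_knob and the z axis of bowl_two_mid, either way round below 0.06 rad and z of cap_three_knob in the frame of bowl_three_mid between 0.063 and 0.0685 m and x of cap_three_knob in the frame of bowl_three_mid between -0.005 and 0.005 m and y of cap_three_knob in the frame of bowl_three_mid between -0.005 and 0.005 m and angle between the z axis of cap_three_knob and the z axis of bowl_three_mid, either way round below 0.06 rad and z of cap_corner_knob in the frame of bowl_corner_mid between 0.063 and 0.0685 m and x of cap_corner_knob in the frame of bowl_corner_mid between -0.005 and 0.005 m and y of cap_corner_knob in the frame of bowl_corner_mid between -0.005 and 0.005 m and angle between the z axis of cap_corner_knob and the z axis of bowl_corner_mid, either way round below 0.06 rad); the robot touches nothing.
It fails at once if the glaze jar is pushed more than 40 mm from its place (distance of jar from where it was at the start of the episode above 0.04 m).
It fails at once if the plastic bowl is pushed more than 40 mm from its place (distance of sponge_bowl from where it was at the start of the episode above 0.04 m).
It fails at once if the steel weight is pushed more than 40 mm from its place (distance of weight from where it was at the start of the episode above 0.04 m).
Of cap_two, cap_three, cap_corner only 2 to 3 are there at a start; the rules pass over those that are not, and their reading is None.
At some moment in a run one of bowl_two, bowl_three, bowl_corner, cap_two, cap_three, cap_corner may be knocked a few centimetres aside while the robot is not near it.
Once in a run the grip may slacken for a moment while it holds something.
It also fails if it takes over 208 s, if anything falls off the work surface, if the arm or the gripper's body presses on something with over 40 N, if the wrist force passes 120 N, or if a joint passes its speed limit or range.

## Working session

There is one attempt and no reset: what is moved stays moved. The work goes in short steps, Python scripts to look and compute and a shell command to move; the robot and the scene stay as the last step left them, time stands still between calls to the robot, and variables do not carry over. Pictures are saved under pics/ and viewed, at most 14 in all, crops included, and the job is handed in when it is done.

```bash
ls; mkdir -p pics; cat > h.py <<'E'
import numpy as np,cv2
from bench import ctrl
from scipy.spatial.transform import Rotation as R
def im(name,save=None):
    d=ctrl.get_image(name)
    if save: cv2.imwrite('pics/'+save+'.png',d['image'][:,:,::-1])
    return d
def cloud(d):
    f=240/np.tan(np.radians(d['fov_y'])/2)
    v,u=np.mgrid[0:480,0:640]; z=d['depth']
    P=np.stack([(u-d['cx'])/f*z,(v-d['cy'])/f*z,z],-1)
    Rm=R.from_rotvec(np.ravel(d['rvec'])).as_matrix()
    W=(P-np.ravel(d['tvec']))@Rm
    W[z==0]=np.nan
    return W
def st():
    s=ctrl.get_state(); print('t',s['time'],'p',np.round(s['position'],4),'rv',np.round(s['tool_rot'],3),'g',s['grip_width'],s['grip_force'],'F',np.round(s['ft_force'],1)); return s
E
python3 - <<'E'
from h import *
st()
for n in('top','scene'):
    d=im(n,n+'0'); np.savez('pics/'+n,**{k:d[k] for k in d}); print(n,d['fov_y'],d['tvec'],d['rvec'],d['cx'],d['cy'])
E
```

```text
pics
t 0.0 p [ 0.2881 -0.582   0.2214] rv [-3.057e+00 -7.160e-01  1.000e-03] g 0.9991853593491209 0.0 F [ 0.5 -0.4 -0.2]
top 49.97868127902584 [-0.00330475  0.62012385  0.99996147] [ 2.2082284  -2.1505703   0.07135077] 314.6100748800177 243.72080359346756
scene 49.87255679517225 [-0.4393871  -0.23322328  1.43082944] [ 2.1410983   0.86178824 -0.39892174] 323.45626883006855 236.1048371641421
```

View pics/top0.png

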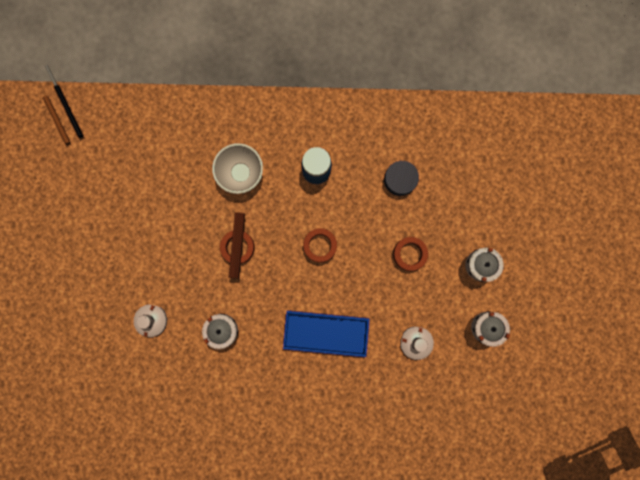

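View pics/scene0.png

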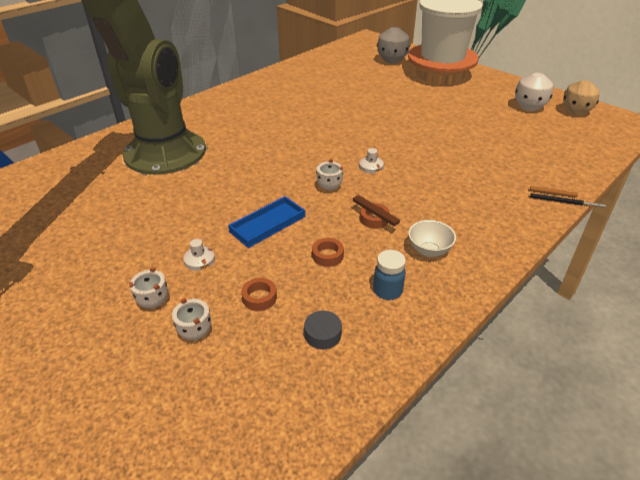

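The top view shows rings at (237,248), (320,246) and (411,254), with the stick over the first. The bowls are at (487,265), (492,329) and (219,332), the two caps at (149,320) and (417,343), and the tray at (326,334). Next I'll enlarge these to read the teeth.

```bash
python3 - <<'E'
from h import *
d=dict(np.load('pics/top.npz')); W=cloud(d)
I=d['image'][:,:,::-1]
C=[('bA',487,265),('bB',492,329),('bC',219,332),('c1',149,320),('c2',417,343),('stick',237,248)]
t=[cv2.resize(I[v-26:v+26,u-26:u+26],(260,260),interpolation=cv2.INTER_CUBIC) for _,u,v in C]
cv2.imwrite('pics/m.png',np.vstack([np.hstack(t[:3]),np.hstack(t[3:])]))
for n,u,v in C+[('r1',320,246),('r2',411,254),('tray',326,334)]:
    w=W[v-28:v+29,u-28:u+29].reshape(-1,3); w=w[np.isfinite(w[:,2])]
    hi=w[w[:,2]>0.012]; top=w[w[:,2]>np.percentile(w[:,2],99.5)-0.006]
    print(n,'bbox mid',np.round((hi.min(0)+hi.max(0))/2,4),'ext',np.round(np.ptp(hi,0),3),'zmax',hi[:,2].max().round(4),'top mean',top.mean(0).round(4),'bench',np.round(np.median(w[w[:,2]<0.012][:,2]),4))
E
```

```text
bA bbox mid [ 0.5863 -0.3144  0.0469] ext [0.063 0.065 0.045] zmax 0.0695 top mean [ 0.5883 -0.3134  0.062 ] bench -0.0001
bB bbox mid [ 0.4662 -0.3271  0.0457] ext [0.064 0.065 0.045] zmax 0.0683 top mean [ 0.4661 -0.3266  0.0627] bench -0.0001
bC bbox mid [0.4472 0.1898 0.0476] ext [0.065 0.065 0.043] zmax 0.0692 top mean [0.4457 0.1929 0.0621] bench -0.0001
c1 bbox mid [0.4593 0.3373 0.0332] ext [0.061 0.063 0.042] zmax 0.0544 top mean [0.4601 0.3373 0.0499] bench -0.0001
c2 bbox mid [ 0.4307 -0.193   0.0336] ext [0.061 0.062 0.043] zmax 0.0552 top mean [ 0.4306 -0.1932  0.0498] bench -0.0
stick bbox mid [0.6071 0.1683 0.027 ] ext [0.112 0.067 0.029] zmax 0.0418 top mean [0.6064 0.1672 0.0371] bench -0.0002
r1 bbox mid [0.6188 0.0034 0.0211] ext [0.066 0.066 0.018] zmax 0.0299 top mean [0.6186 0.0032 0.025 ] bench -0.0002
r2 bbox mid [ 0.6058 -0.1768  0.022 ] ext [0.066 0.066 0.02 ] zmax 0.032 top mean [ 0.6065 -0.1777  0.0251] bench -0.0001
tray bbox mid [ 0.4442 -0.0137  0.0198] ext [0.081 0.112 0.016] zmax 0.0277 top mean [ 0.4441 -0.0133  0.0218] bench 0.0036
```

View pics/m.png

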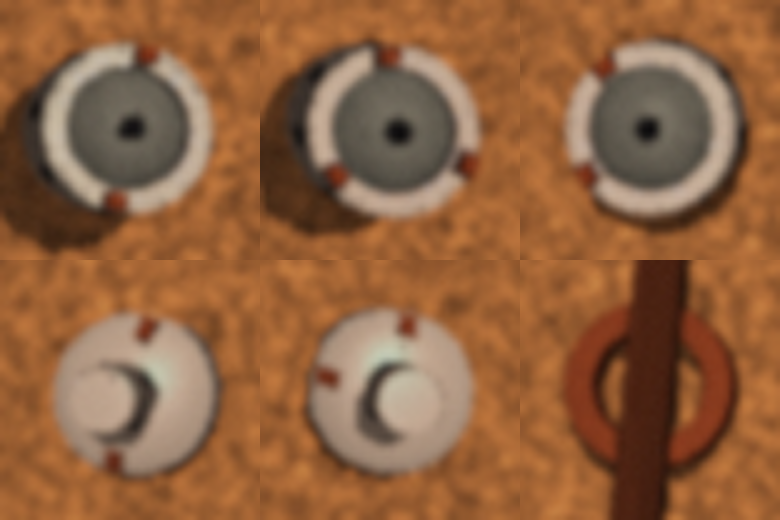

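From the crops: bowl A is bowl_two, B is bowl_three, C is bowl_corner. Cap c1 at (149,320) is cap_two and c2 at (417,343) is cap_corner, so cap_three is missing. Now precise fits.

```bash
cat >> h.py <<'E'
from scipy.optimize import least_squares
def circ(p):
    s=least_squares(lambda q:np.hypot(p[:,0]-q[0],p[:,1]-q[1])-q[2],[*np.median(p[:,:2],0),.03],loss='soft_l1',f_scale=.001); return s.x
def go(x,y,z,psi):
    "psi: world angle (deg) of tool y (closing line); prints row values from commanded (=measured) pose"
    s=ctrl.get_state(); r=R.from_rotvec(s['tool_rot']); M=r.as_matrix()
    cur=np.degrees(np.arctan2(M[1,1],M[0,1])); d=(psi-cur+90)%180-90
    T=np.array([[0,0,0],[0,0,0],[0,0,-1.]]).T; a=np.radians(cur+d)
    yv=np.array([np.cos(a),np.sin(a),0]); zv=np.array([0,0,-1.]); G=np.stack([np.cross(yv,zv),yv,zv],1)
    t=M.T@(np.array([x,y,z])-s['position']); w=(r.inv()*R.from_matrix(G)).as_rotvec(degrees=True)
    print('ROW',np.round(t*1e3,1),np.round(w,1),'curpsi',cur.round(1),'q7',np.round(s['joint_positions'][6],2),'rows',int(np.ceil(max(np.linalg.norm(t)/.05,np.linalg.norm(w)/8.59)))+1)
E
cat > m.py <<'E'
from h import *
d=dict(np.load('pics/top.npz')); W=cloud(d); I=d['image'].astype(float)
red=(I[...,0]>1.9*I[...,1])&(I[...,0]>60)
def reg(u,v,h=28):
    s=np.s_[v-h:v+h+1,u-h:u+h+1]; return W[s].reshape(-1,3),red[s].ravel(),I[s].reshape(-1,3)
for n,u,v in [('r0',237,248),('r1',320,246),('r2',411,254)]:
    w,r,c=reg(u,v); k=(w[:,2]>.021)&(w[:,2]<.029)&(c[:,0]>85); p=w[k]
    if n=='r0': print('r0 n',k.sum())
    ang=least_squares(lambda q:np.clip(np.abs(np.hypot(p[:,0]-q[0],p[:,1]-q[1])-.028)-.006,0,.01),np.median(p[:,:2],0)).x
    print(n,circ(p).round(4),ang.round(4),p[:,2].mean().round(4))
for n,u,v,lo,hi in [('two',487,265,.054,.061),('three',492,329,.054,.061),('corner',219,332,.054,.061),('cap2',149,320,.003,.012),('capc',417,343,.003,.012)]:
    w,r,c=reg(u,v,24)
    k=(w[:,2]>lo)&(w[:,2]<hi); 
    if n[:3]!='cap': k&=(c.min(1)>80)
    x0=circ(w[k]); 
    q=w[(w[:,2]>.012)]; bb=(q.min(0)+q.max(0))/2
    if n[:3]=='cap':
        kt=w[w[:,2]>.045]; x0=np.r_[kt[:,:2].mean(0),len(kt)]
    kr=r&(w[:,2]>.013)&(np.hypot(*(w[:,:2]-x0[:2]).T)<.036)
    p=w[kr]-np.r_[x0[:2],0]; a=np.degrees(np.arctan2(p[:,1],p[:,0]))
    # cluster
    a=np.sort(a); gaps=np.where(np.diff(a)>25)[0]+1; g=np.split(a,gaps)
    print(n,x0.round(4),bb.round(4)[:2],[(round(z.mean(),1),len(z)) for z in g])
dark=(I.max(-1)<90)&(W[...,2]>.026)&(W[...,2]<.048); s=np.zeros_like(dark); s[200:296,205:260]=1
p=W[dark&s]; (cc,sz,an)=cv2.minAreaRect((p[:,:2]*1e3).astype(np.float32)); print('stick',cc,sz,an,p[:,2].mean(),'mean',p.mean(0))
v=np.linalg.svd(p-p.mean(0),full_matrices=False)[2][0]; print(v.round(3))
b=(I[...,2]>1.5*I[...,0])&(np.arange(480)[:,None]>290); p=W[b&(W[...,2]<.03)]; print('tray',p.min(0),p.max(0),cv2.minAreaRect((p[:,:2]*1e3).astype(np.float32)))
E
python3 m.py; python3 -c "
from h import *
go(.6,.17,.2,0)"
```

```text
r0 n 380
r0 [0.6107 0.1687 0.0285] [0.6106 0.1689] 0.0247
r1 [0.6186 0.003  0.0284] [0.6187 0.0032] 0.0247
r2 [ 0.6064 -0.1776  0.0282] [ 0.6064 -0.1777] 0.0248
two [ 0.5857 -0.3152  0.0267] [ 0.5863 -0.3144] [(np.float64(-9.2), 9), (np.float64(166.3), 7)]
three [ 0.464  -0.3271  0.0266] [ 0.4662 -0.3271] [(np.float64(-111.2), 12), (np.float64(8.6), 7), (np.float64(123.5), 8)]
corner [0.4453 0.1907 0.0265] [0.4472 0.1898] [(np.float64(34.3), 7), (np.float64(127.3), 8)]
cap2 [  0.46     0.3373 146.    ] [0.4593 0.3373] [(np.float64(-11.1), 4), (np.float64(168.9), 5)]
capc [  0.4307  -0.1932 145.    ] [ 0.4307 -0.193 ] [(np.float64(-12.3), 2), (np.float64(80.5), 2)]
stick (612.5247192382812, 166.75196838378906) (20.04169464111328, 126.95511627197266) 86.61274719238281 0.03637485027718353 mean [0.61197337 0.16570435 0.03637485]
[-0.998  0.06   0.003]
tray [ 0.39920531 -0.09610749 -0.00242272] [0.48594071 0.06833072 0.02768009] ((442.6254577636719, -13.302055358886719), (163.1539764404297, 77.82042694091797), 86.04009246826172)
ROW [ 613.2 -535.5   22.4] [ -0.1  -0.  -63.7] curpsi -63.7 q7 -0.06 rows 18
```

```bash
python3 -c "
from h import *
go(.6125,.1668,.16,86.6)"
```

```text
ROW [ 623.  -527.1   62.4] [-0.1  0.  29.7] curpsi -63.7 q7 -0.06 rows 18
```

```bash
python3 -m jog '[[[623,-527,62,0,0,29.7,50],[623,-527,62,0,0,29.7,50],[623,-527,62,0,0,29.7,50],[623,-527,62,0,0,29.7,50],[623,-527,62,0,0,29.7,50],[623,-527,62,0,0,29.7,50],[623,-527,62,0,0,29.7,50],[623,-527,62,0,0,29.7,50],[623,-527,62,0,0,29.7,50],[623,-527,62,0,0,29.7,50]]]'
python3 -c "
from h import *
go(.6125,.1668,.16,86.6)"
```

```text
time: 1.1
position: [0.4863, -0.1243, 0.1845]
tool_rot: [3.14, -0.092, -0.0]
ft_force: [0.8, -0.8, 0.3]
grip_width: 0.578
grip_force: 0.0
ROW [ 108.8 -298.    24.4] [0. 0. 0.] curpsi -93.4 q7 -1.45 rows 8
```

```bash
python3 -m jog '[[[109,-298,24,0,0,0,50],[109,-298,24,0,0,0,50],[109,-298,24,0,0,0,50],[109,-298,24,0,0,0,50],[109,-298,24,0,0,0,50],[109,-298,24,0,0,0,50],[109,-298,24,0,0,0,50],[109,-298,24,0,0,0,50],[109,-298,24,0,0,0,50]]]'
python3 -c "
from h import *
go(.6125,.1668,.0275,86.6)
im('wrist','w1')"
```

```text
time: 2.0
position: [0.612, 0.1642, 0.16]
tool_rot: [3.139, -0.092, -0.002]
ft_force: [1.0, -0.2, 0.5]
grip_width: 0.577
grip_force: 0.0
ROW [  0.5  -2.8 132.5] [0.1 0.1 0.1] curpsi -93.3 q7 -2.09 rows 4
```

View pics/w1.png

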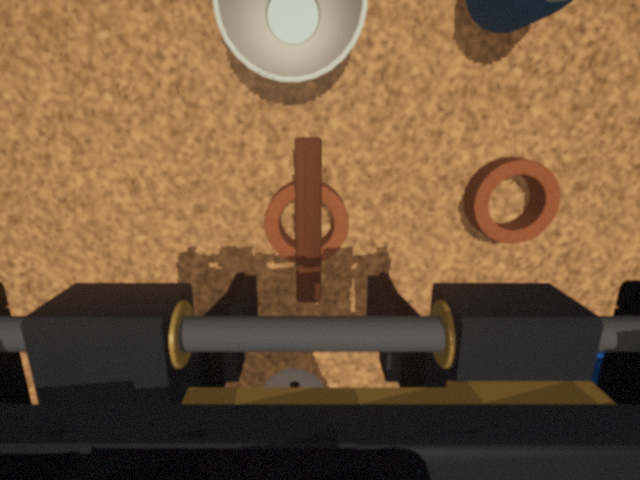

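The stick is centred on the tool axis at column 308, with ring 0 just beneath it. Descend and grip.

```bash
python3 -m jog '[[[0,-1,60,0,0,0,40],[0,-1,100,0,0,0,40],[0,-1,122,0,0,0,40],[0,-1,132,0,0,0,40],[0,-1,132,0,0,0,40],[0,-1,132,0,0,0,10],[0,-1,132,0,0,0,10],[0,-1,132,0,0,0,10],[0,-1,132,0,0,0,10],[0,-1,132,0,0,0,10]]]' 30
python3 -m jog '[[[0,0,0,0,0,0,10],[0,0,-30,0,0,0,10],[0,0,-70,0,0,0,10],[0,0,-70,0,0,0,10]]]' 30
python3 -c "
from h import *
go(.4426,-.0133,.08,-4)"
```

```text
time: 3.05
position: [0.6134, 0.1661, 0.0301]
tool_rot: [-3.14, 0.092, -0.003]
ft_force: [-0.2, -1.3, 5.5]
grip_width: 0.224
grip_force: 30.0
time: 3.45
position: [0.6161, 0.1677, 0.1046]
tool_rot: [-3.138, 0.091, -0.015]
ft_force: [-1.0, 0.4, 0.6]
grip_width: 0.223
grip_force: 30.0
ROW [-162.8  190.8   22.5] [  0.3  -0.6 -89.3] curpsi -93.3 q7 -2.12 rows 12
```

```bash
python3 -m jog '[[[-162,191,20,0,0,-89.4,10],[-162,191,20,0,0,-89.4,10],[-162,191,20,0,0,-89.4,10],[-162,191,20,0,0,-89.4,10],[-162,191,20,0,0,-89.4,10],[-162,191,20,0,0,-89.4,10],[-162,191,20,0,0,-89.4,10],[-162,191,20,0,0,-89.4,10],[-162,191,20,0,0,-89.4,10],[-162,191,20,0,0,-89.4,10]]]'
python3 -c "
from h import *
go(.4426,-.0133,.08,-4)"
```

```text
time: 4.45
position: [0.4392, -0.0153, 0.0784]
tool_rot: [-2.417, -2.007, 0.001]
ft_force: [0.7, 0.7, -1.0]
grip_width: 0.222
grip_force: 30.0
ROW [ 2.6  2.9 -1.6] [-0.   0.  -6.6] curpsi -10.6 q7 -0.23 rows 2
```

```bash
python3 -m jog '[[[2,2,0,0,0,-3.5,10],[2,2,0,0,0,-3.5,10],[2,2,0,0,0,-3.5,10]]]'
python3 -c "
from h import *
go(.4426,-.0133,.014,-4)
d=im('wrist','w2')"
```

```text
time: 4.75
position: [0.4417, -0.0136, 0.0785]
tool_rot: [-2.362, -2.07, 0.001]
ft_force: [-1.0, 0.8, -0.8]
grip_width: 0.225
grip_force: 30.0
ROW [ 0.5  0.9 64.5] [-0.   0.  -3.5] curpsi -7.5 q7 -0.18 rows 3
```

View pics/w2.png

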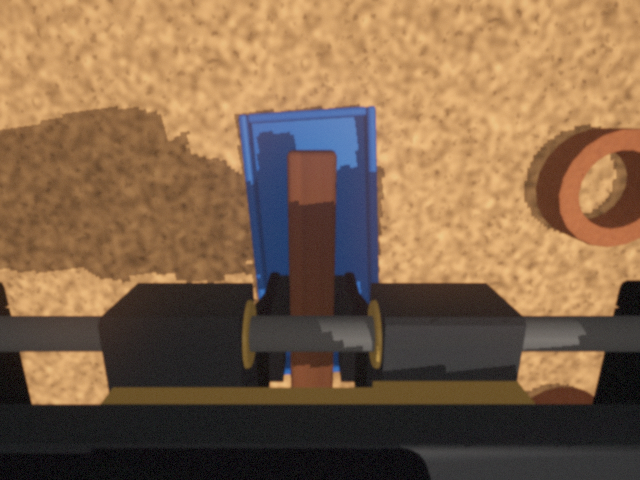

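The stick (column 312) is inside the tray outline (columns 240–375) and nearly parallel to it. Lower and release.

```bash
python3 -m jog '[[[0,1,30,0,0,-3.5,10],[0,1,55,0,0,-3.5,10],[0,1,64,0,0,-3.5,10],[0,1,66,0,0,-3.5,10],[0,1,66,0,0,-3.5,28],[0,1,66,0,0,-3.5,28],[0,1,66,0,0,-3.5,28]]]'
python3 -m jog '[[[0,0,-40,0,0,0,28],[0,0,-80,0,0,0,80],[0,0,-110,0,0,0,80],[0,0,-110,0,0,0,80]]]'
python3 -c "
from h import *
go(.446,.1903,.12,81)"
```

```text
time: 5.5
position: [0.4439, -0.014, 0.0138]
tool_rot: [2.296, 2.142, 0.002]
ft_force: [-0.8, 0.2, 0.4]
grip_width: 0.312
grip_force: 0.0
time: 5.9
position: [0.4467, -0.0141, 0.1277]
tool_rot: [2.291, 2.137, 0.008]
ft_force: [0.6, -0.7, 0.4]
grip_width: 0.512
grip_force: 0.0
ROW [203.8 -14.9   7.1] [  0.4   0.5 -85. ] curpsi -4.0 q7 -0.08 rows 11
```

```bash
python3 -m jog '[[[204,-15,10,0,0,5,87],[204,-15,10,0,0,5,87],[204,-15,10,0,0,5,87],[204,-15,10,0,0,5,87],[204,-15,10,0,0,5,87],[204,-15,10,0,0,5,87],[204,-15,10,0,0,5,87]]]'
python3 -c "
from h import *
go(.446,.1903,.028,-9)
d=im('wrist','w3')
T=im('top','t3');np.savez('pics/top',**T)"; python3 m.py | grep -E "corner|tray|cap"
```

```text
time: 6.6
position: [0.442, 0.1892, 0.1123]
tool_rot: [2.389, 2.039, -0.002]
ft_force: [0.2, -1.3, -0.6]
grip_width: 0.991
grip_force: 0.0
ROW [ 1.8  3.8 84.3] [-0.   0.1 -0. ] curpsi -9.0 q7 -0.7 rows 3
corner [0.4466 0.1899 0.0278] [0.458  0.1812] [(np.float64(38.6), 6)]
cap2 [4.831e-01 1.932e-01 1.017e+03] [0.4694 0.2611] [(np.float64(nan), 0)]
capc [  0.4306  -0.1932 144.    ] [ 0.4307 -0.193 ] [(np.float64(-11.9), 2), (np.float64(79.9), 3)]m.py:23: RuntimeWarning: Mean of empty slice.
  print(n,x0.round(4),bb.round(4)[:2],[(round(z.mean(),1),len(z)) for z in g])
  ret = ret.dtype.type(ret / rcount)
m.py:25: RuntimeWarning: Mean of empty slice.
  p=W[dark&s]; (cc,sz,an)=cv2.minAreaRect((p[:,:2]*1e3).astype(np.float32)); print('stick',cc,sz,an,p[:,2].mean(),'mean',p.mean(0))
  ret = um.true_divide(
m.py:26: RuntimeWarning: Mean of empty slice.
  v=np.linalg.svd(p-p.mean(0),full_matrices=False)[2][0]; print(v.round(3))
Traceback (most recent call last):
  File "m.py", line 26, in <module>
    v=np.linalg.svd(p-p.mean(0),full_matrices=False)[2][0]; print(v.round(3))
      ~~~~~~~~~~~~~~~~~~~~~~~~~~~~~~~~~~~~~~~~~~~~~~~~~^^^
IndexError: index 0 is out of bounds for axis 0 with size 0
```

View pics/w3.png

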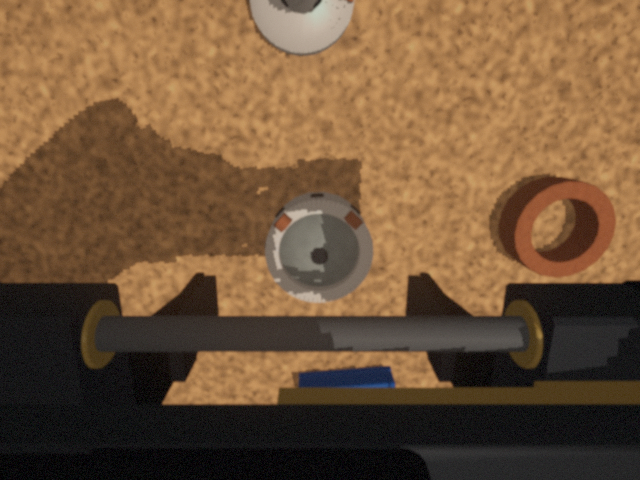

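The bowl is centred between the fingers at (319,250), with its teeth at (283,222) and (353,220), clear of the pads. Grip it.

```bash
python3 -m jog '[[[1,1,40,0,0,0,87],[1,1,70,0,0,0,87],[1,1,84,0,0,0,87],[1,1,84,0,0,0,87],[1,1,84,0,0,0,50],[1,1,84,0,0,0,50],[1,1,84,0,0,0,50],[1,1,84,0,0,0,50],[1,1,84,0,0,0,50]]]' 40
python3 -m jog '[[[0,0,-20,0,0,0,50],[0,0,-60,0,0,0,50],[0,0,-85,0,0,0,50],[0,0,-85,0,0,0,50]]]' 40
python3 -c "
from h import *
go(.6107,.1688,.115,-9)"
```

```text
time: 7.6
position: [0.4442, 0.1918, 0.0297]
tool_rot: [2.387, 2.04, 0.003]
ft_force: [0.7, -0.5, 4.1]
grip_width: 0.737
grip_force: 39.7
time: 8.0
position: [0.4452, 0.1925, 0.1167]
tool_rot: [2.386, 2.039, 0.008]
ft_force: [0.3, 0.3, -3.2]
grip_width: 0.738
grip_force: 39.8
ROW [  2.4 167.1   2.6] [ 0.3 -0.1  0. ] curpsi -9.0 q7 -0.7 rows 5
```

```bash
python3 -m jog '[[[4,167,2,0,0,0,50],[4,167,2,0,0,0,50],[4,167,2,0,0,0,50],[4,167,2,0,0,0,50],[4,167,2,0,0,0,50],[4,167,2,0,0,0,50]]]'
python3 -c "
from h import *
go(.6107,.1703,.0455,-9)
d=im('wrist','w4');W=cloud(d);I=d['image'].astype(float)
z=W[...,2]
for a,b in((.022,.028),(.13,.147)):
  k=(z>a)&(z<b); print(a,W[k].mean(0),k.sum(),np.argwhere(k).mean(0))
"
```

```text
time: 8.6
position: [0.607, 0.1697, 0.1094]
tool_rot: [-2.385, -2.04, 0.005]
ft_force: [-0.9, 0.2, -2.9]
grip_width: 0.738
grip_force: 39.8
ROW [ 1.2  3.9 63.9] [-0.3  0.   0.1] curpsi -8.9 q7 -0.73 rows 3
0.022 [0.6884636  0.18132129 0.02548298] 5374 [201.29363603 432.66412356]
0.13 [0.6059746  0.17384888 0.13862999] 14887 [311.32525022 310.35144757]
```

View pics/w4.png

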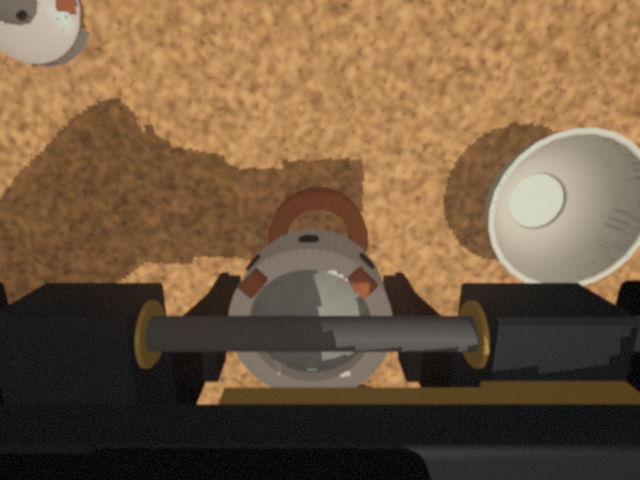

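The bowl (310,315) is held level just over ring 0 at (318,225). Settle, then lower.

```bash
python3 -m jog '[[[0,0,20,0,0,0,50],[0,0,35,0,0,0,50],[0,0,35,0,0,0,50]]]'
python3 -c "
from h import *
go(.6107,.1703,.0455,-9)"
```

```text
time: 8.95
position: [0.6058, 0.1688, 0.0739]
tool_rot: [-2.386, -2.041, 0.009]
ft_force: [-0.6, -0.3, -3.2]
grip_width: 0.738
grip_force: 39.8
ROW [ 2.3  4.8 28.4] [-0.3  0.2  0.1] curpsi -8.9 q7 -0.75 rows 2
```

```bash
python3 -m jog '[[[2,5,0,0,0,0,50],[2,5,12,0,0,0,50],[2,5,20,0,0,0,50],[2,5,23,0,0,0,50],[2,5,23,0,0,0,50]]]'
python3 -c "
from h import *
go(.6107,.1703,.0455,-9)"
```

```text
time: 9.45
position: [0.6134, 0.1705, 0.0528]
tool_rot: [-2.388, -2.041, 0.002]
ft_force: [0.3, 1.0, -2.8]
grip_width: 0.74
grip_force: 39.8
ROW [-0.6 -2.6  7.3] [-0.1  0.   0. ] curpsi -9.0 q7 -0.76 rows 2
```

```bash
python3 -m jog '[[[0,-2,3,0,0,0,50],[0,-2,6,0,0,0,50],[0,-2,6,0,0,0,50]]]'
python3 -c "
from h import *
st()"
python3 -m jog '[[[0,0,1,0,0,0,50],[0,0,2,0,0,0,50],[0,0,2,0,0,0,50]]]'
python3 -c "
from h import *
st()"
```

```text
time: 9.75
position: [0.6118, 0.171, 0.0476]
tool_rot: [-2.388, -2.041, 0.001]
ft_force: [-0.2, 0.0, -3.3]
grip_width: 0.741
grip_force: 39.8
t 9.75 p [0.6118 0.171  0.0476] rv [-2.388e+00 -2.041e+00  1.000e-03] g 0.7414369829652631 39.782203478305966 F [-0.2  0.  -3.3]
time: 10.05
position: [0.612, 0.171, 0.047]
tool_rot: [2.388, 2.041, -0.001]
ft_force: [-3.5, -1.6, 5.0]
grip_width: 0.739
grip_force: 39.7
t 10.05 p [0.612 0.171 0.047] rv [ 2.388e+00  2.041e+00 -1.000e-03] g 0.7387916067664707 39.67580389568108 F [-3.5 -1.6  5. ]
```

```bash
python3 -m jog '[[[0,-1,0,0,0,0,50],[0,-1,0,0,0,0,70],[0,-1,0,0,0,0,87],[0,-1,0,0,0,0,87],[0,-1,0,0,0,0,87],[0,-1,-40,0,0,0,87],[0,-1,-80,0,0,0,87],[0,-1,-110,0,0,0,87],[0,-1,-110,0,0,0,87]]]'
cat > look.py <<'E'
# bowls/caps from wrist/top camera: look.py cam x y rimz r  -> centre & red angles
from h import *
import sys
def look(d,x,y,kind,R0=.036):
    W=cloud(d); I=d['image'].astype(float); z=W[...,2]; rr=np.hypot(W[...,0]-x,W[...,1]-y)
    zr={'ring':.074,'bench':.058,'cap':0}[kind]
    if kind!='cap':
        k=(rr<.045)&(abs(z-zr)<.004); p=W[k]
        c=least_squares(lambda q:np.clip(np.abs(np.hypot(p[:,0]-q[0],p[:,1]-q[1])-.0295)-.0025,0,.006),[x,y]).x
        b=W[(rr<.045)&(z>zr-.004)]; A=np.c_[p[:,:2]-c,np.ones(len(p))]
        n=np.linalg.lstsq(A,p[:,2],rcond=None)[0]; print('n',k.sum(),'centre',c.round(4),'rimz',p[:,2].mean().round(4),'tilt',n[:2].round(3))
        lo=zr+.001
    else:
        k=(rr<.04)&(z>z[rr<.03].max()-.006); c=W[k][:,:2].mean(0); print('knob',c.round(4),z[k].mean().round(4),k.sum()); lo=.008+np.nanmin(z[rr<.03])*0
    red=(I[...,0]>1.7*I[...,1])&(I[...,0]>50)&(np.hypot(W[...,0]-c[0],W[...,1]-c[1])<R0)&(z>lo)
    p=W[red][:,:2]-c; a=np.sort(np.degrees(np.arctan2(p[:,1],p[:,0]))); g=np.split(a,np.where(np.diff(a)>20)[0]+1)
    print([(round(q.mean(),1),len(q)) for q in g])
if __name__=='__main__':
    st(); cam,x,y,k,name=sys.argv[1:6]; look(im(cam,name),float(x),float(y),k)
E
python3 -c "
from h import *
go(.6107,.12,.25,-9)"
```

```text
time: 10.95
position: [0.6139, 0.1729, 0.161]
tool_rot: [2.385, 2.039, 0.013]
ft_force: [0.2, 0.6, 0.9]
grip_width: 1.001
grip_force: 0.0
ROW [-52.4   5.8 -89.2] [ 0.5 -0.2  0. ] curpsi -9.0 q7 -0.71 rows 4
```

```bash
python3 -m jog '[[[-50,0,-60,0,0,0,87],[-50,0,-60,0,0,0,87],[-50,0,-60,0,0,0,87],[-50,0,-60,0,0,0,87]]]'
python3 look.py wrist .6107 .1688 ring w5
python3 -c "
from h import *
import m" 2>/dev/null| grep -E "two|three|capc"
python3 -c "
from h import *
T=im('top','t5');np.savez('pics/top',**T)"
python3 m.py 2>/dev/null| grep -E "two|three|cap|corner"
python3 -c "
from h import *
go(.586,-.31,.13,80)"
```

```text
time: 11.35
position: [0.6032, 0.1216, 0.2152]
tool_rot: [-2.389, -2.04, 0.0]
ft_force: [0.5, -0.2, -0.5]
grip_width: 0.999
grip_force: 0.0
t 11.35 p [0.6032 0.1216 0.2152] rv [-2.389 -2.04   0.   ] g 0.9985341047885744 0.0 F [ 0.5 -0.2 -0.5]
n 3991 centre [0.6059 0.1639] rimz 0.0747 tilt [0.045 0.044]
[(np.float64(34.5), 10), (np.float64(116.7), 7)]
two [ 0.5855 -0.3155  0.0258] [ 0.5863 -0.3146] [(np.float64(-9.6), 8), (np.float64(166.5), 7)]
three [ 0.4642 -0.3273  0.0253] [ 0.4661 -0.3271] [(np.float64(-112.2), 11), (np.float64(8.9), 7), (np.float64(124.0), 8)]
capc [  0.4306  -0.1932 144.    ] [ 0.4307 -0.193 ] [(np.float64(-11.9), 2), (np.float64(79.9), 3)]
ROW [-430.1   50.8   84. ] [ -0.1  -0.1 -88.9] curpsi -8.9 q7 -0.6 rows 12
```

View pics/w5.png

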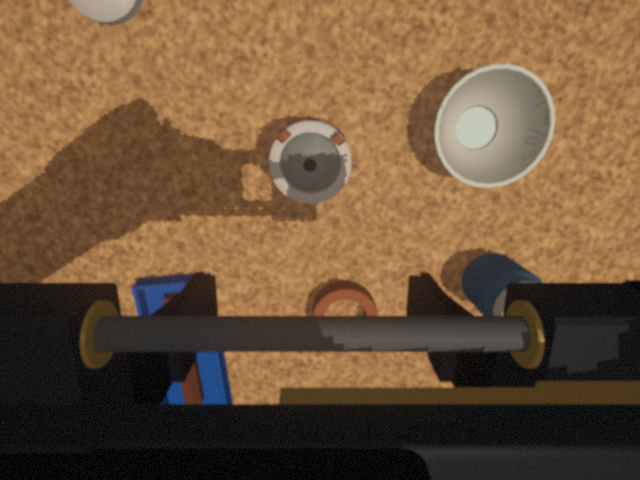

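The bowl at (310,160) hides its ring completely, so it sits concentric. I'll check with the top camera.

```bash
python3 -c "
from look import *
d=im('top','t6'); 
look(d,.6107,.1688,'ring');look(d,.586,-.3148,'bench');look(d,.465,-.327,'bench');look(d,.4306,-.193,'cap');look(d,.46,.337,'cap')
W=cloud(d);s=W[325:345,295:360]; I=d['image'][325:345,295:360].astype(int); k=(I[...,2]<I[...,0]+5); print('stick',W[325:345,295:360][k].mean(0),k.sum(),s[k][:,:].max(0)-s[k].min(0))"

```

```text
n 0 centre [0.6107 0.1688] rimz nan tilt [0. 0.]
[(np.float64(nan), 0)]
n 712 centre [ 0.586  -0.3155] rimz 0.0579 tilt [ 0.003 -0.001]
[(np.float64(-10.4), 12), (np.float64(165.4), 9)]
n 711 centre [ 0.4649 -0.3266] rimz 0.0578 tilt [ 0.002 -0.   ]
[(np.float64(-111.8), 13), (np.float64(6.9), 13), (np.float64(125.8), 11)]
knob [ 0.4302 -0.1937] 0.0507 102
[(np.float64(-11.6), 7), (np.float64(79.3), 7)]
knob [0.4598 0.3379] 0.0499 122
[(np.float64(-12.2), 8), (np.float64(169.1), 7)]
stick [nan nan nan] 618 [nan nan nan]look.py:11: RuntimeWarning: Mean of empty slice.
  n=np.linalg.lstsq(A,p[:,2],rcond=None)[0]; print('n',k.sum(),'centre',c.round(4),'rimz',p[:,2].mean().round(4),'tilt',n[:2].round(3))
  ret = ret.dtype.type(ret / rcount)
look.py:17: RuntimeWarning: Mean of empty slice.
  print([(round(q.mean(),1),len(q)) for q in g])
```

```bash
python3 -c "
from h import *
go(.586,-.3155,.13,78)"
python3 -m jog '[[[-432,55,80,0,0,-86.5,87],[-432,55,80,0,0,-86.5,87],[-432,55,80,0,0,-86.5,87],[-432,55,80,0,0,-86.5,87],[-432,55,80,0,0,-86.5,87],[-432,55,80,0,0,-86.5,87],[-432,55,80,0,0,-86.5,87],[-432,55,80,0,0,-86.5,87],[-432,55,80,0,0,-86.5,87],[-432,55,80,0,0,-86.5,87]]]'
python3 -c "
from h import *
go(.586,-.3155,.12,78)"
```

```text
ROW [-435.7   51.6   83.9] [ -0.1  -0.1 -86.9] curpsi -8.9 q7 -0.6 rows 12
time: 12.5
position: [0.5867, -0.323, 0.1315]
tool_rot: [-0.392, -3.112, 0.003]
ft_force: [-1.1, -0.6, -0.5]
grip_width: 1.001
grip_force: 0.0
ROW [ 2.5  7.2 11.5] [-0.2 -0.3 -2.4] curpsi 75.6 q7 1.47 rows 2
```

```bash
python3 -m jog '[[[0,0,0,0,0,-2.4,87],[0,0,5,0,0,-2.4,87],[0,0,5,0,0,-2.4,87],[0,0,5,0,0,-2.4,87]]]'
python3 -c "
from h import *
go(.586,-.3155,.028,78)"
```

```text
time: 12.9
position: [0.5904, -0.3125, 0.1301]
tool_rot: [-0.318, -3.124, -0.001]
ft_force: [1.3, 1.1, -0.1]
grip_width: 1.0
grip_force: 0.0
ROW [  3.6  -3.9 102.1] [ 0.  -0.1  0.4] curpsi 78.4 q7 1.5 rows 4
```

```bash
python3 -m jog '[[[3,-3,40,0,0,0,87],[3,-3,70,0,0,0,87],[3,-3,70,0,0,0,87],[3,-3,70,0,0,0,87]]]'
python3 -c "
from h import *
go(.586,-.3155,.028,78)"
```

```text
time: 13.3
position: [0.5871, -0.3153, 0.0612]
tool_rot: [-0.319, -3.125, -0.0]
ft_force: [0.4, -0.1, 0.5]
grip_width: 0.999
grip_force: 0.0
ROW [ 1.  -0.4 33.2] [ 0.  -0.   0.4] curpsi 78.4 q7 1.47 rows 2
```

```bash
python3 -m jog '[[[1,0,25,0,0,0,87],[1,0,33,0,0,0,87],[1,0,33,0,0,0,87],[1,0,33,0,0,0,50],[1,0,33,0,0,0,50],[1,0,33,0,0,0,50],[1,0,33,0,0,0,50]]]' 40
python3 -m jog '[[[0,0,0,0,0,0,50],[0,0,-20,0,0,0,50],[0,0,-60,0,0,0,50],[0,0,-60,0,0,0,50],[0,0,-60,0,0,0,50]]]' 40
python3 -c "
from h import *
go(.6064,-.1777,.09,78)"
```

```text
time: 14.0
position: [0.5862, -0.3158, 0.0285]
tool_rot: [0.319, 3.124, -0.001]
ft_force: [-1.1, -1.1, 1.1]
grip_width: 0.732
grip_force: 40.0
time: 14.5
position: [0.5863, -0.3158, 0.0892]
tool_rot: [0.319, 3.124, -0.002]
ft_force: [0.1, -0.3, -4.6]
grip_width: 0.73
grip_force: 40.0
ROW [  8.2 139.3  -0.9] [-0.1  0.1  0.3] curpsi 78.3 q7 1.49 rows 4
```

```bash
python3 -m jog '[[[3,50,0,0,0,0,50],[6,100,0,0,0,0,50],[8,130,0,0,0,0,50],[8,139,0,0,0,0,50],[8,139,15,0,0,0,50],[8,139,30,0,0,0,50],[8,139,30,0,0,0,50],[8,139,30,0,0,0,50],[8,139,30,0,0,0,50]]]'
python3 -c "
from h import *
go(.6064,-.1777,.046,78)"
```

```text
time: 15.4
position: [0.6061, -0.1791, 0.0577]
tool_rot: [0.322, 3.125, 0.0]
ft_force: [1.4, -0.1, -3.1]
grip_width: 0.734
grip_force: 40.0
ROW [-0.   1.4 11.7] [0.  0.  0.2] curpsi 78.2 q7 1.25 rows 2
```

```bash
python3 -m jog '[[[0,1,6,0,0,0,50],[0,1,10,0,0,0,50],[0,1,11,0,0,0,50],[0,1,12,0,0,0,50],[0,1,12,0,0,0,50]]]'

```

```text
time: 15.9
position: [0.6062, -0.177, 0.0457]
tool_rot: [-0.319, -3.125, 0.0]
ft_force: [0.1, -1.4, -3.6]
grip_width: 0.732
grip_force: 40.0
```

Not in contact yet (still –3.6 N); lower another mm or two.

```bash
python3 -m jog '[[[0,-1,1,0,0,0,50],[0,-1,2,0,0,0,50],[0,-1,2,0,0,0,50]]]'

```

```text
time: 16.2
position: [0.6063, -0.1779, 0.0447]
tool_rot: [0.319, 3.125, -0.001]
ft_force: [-2.0, 0.8, 4.5]
grip_width: 0.728
grip_force: 40.0
```

Contact. Release, rise, and look with the top camera while heading to bowl_three.

```bash
python3 -m jog '[[[0,0,0,0,0,0,70],[0,0,0,0,0,0,87],[0,0,0,0,0,0,87],[0,0,0,0,0,0,87],[0,0,-40,0,0,0,87],[0,0,-80,0,0,0,87],[0,0,-90,0,0,0,87],[0,0,-90,0,0,0,87]]]'
python3 -c "
from h import *
go(.4649,-.327,.125,-53)
go(.4649,-.327,.125,66)"
```

```text
time: 17.0
position: [0.6076, -0.178, 0.1359]
tool_rot: [0.319, 3.121, -0.002]
ft_force: [-0.6, 0.7, -0.5]
grip_width: 0.999
grip_force: 0.0
ROW [ 109.6 -174.7   10.6] [ -0.1   0.2 -48.7] curpsi 78.3 q7 1.3 rows 7
ROW [ 109.6 -174.7   10.6] [-0.   0.2 12.3] curpsi 78.3 q7 1.3 rows 6
```

```bash
python3 -m jog '[[[110,-175,9,0,0,-19,87],[110,-175,9,0,0,-19,87],[110,-175,9,0,0,-19,87],[110,-175,9,0,0,-19,87],[110,-175,9,0,0,-19,87],[110,-175,9,0,0,-19,87],[110,-175,9,0,0,-19,87],[110,-175,9,0,0,-19,87]]]'
python3 -c "
from look import *
d=im('top','t7'); 
look(d,.6107,.1688,'ring');look(d,.6064,-.1777,'ring')
go(.4649,-.3268,.028,97)
I=d['image'][220:350,190:440][:,:,::-1]; cv2.imwrite('pics/t7c.png',cv2.resize(I,None,fx=3.2,fy=3.2,interpolation=cv2.INTER_CUBIC))"
```

```text
time: 17.8
position: [0.4644, -0.3248, 0.1246]
tool_rot: [-0.206, 3.134, 0.002]
ft_force: [-0.1, -0.1, 0.9]
grip_width: 0.998
grip_force: 0.0
n 656 centre [0.6071 0.1651] rimz 0.0738 tilt [0.038 0.04 ]
[(np.float64(35.3), 10), (np.float64(120.4), 8)]
n 730 centre [ 0.6044 -0.1779] rimz 0.0738 tilt [ 0.021 -0.001]
[(np.float64(-10.2), 11), (np.float64(166.4), 9)]
ROW [-0.2 -2.  96.7] [0.  0.  0.5] curpsi 97.5 q7 1.97 rows 3
```

View pics/t7c.png

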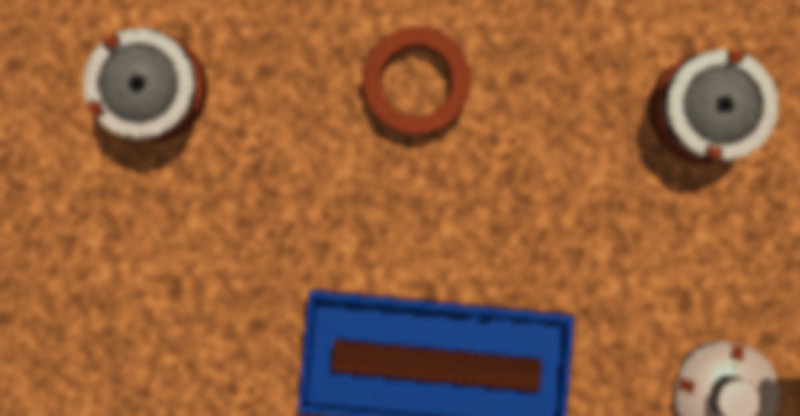

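Stick lies flat in the tray (crop 435,365). Corner and two bowls are seated with tilts ≈0.055 and 0.02. Next, bowl_three.

```bash
python3 -m jog '[[[0,-1,40,0,0,0,87],[0,-1,80,0,0,0,87],[0,-1,96,0,0,0,87],[0,-1,97,0,0,0,87],[0,-1,97,0,0,0,87],[0,-1,97,0,0,0,50],[0,-1,97,0,0,0,50],[0,-1,97,0,0,0,50],[0,-1,97,0,0,0,50],[0,-1,97,0,0,0,50]]]' 40
python3 -m jog '[[[0,0,0,0,0,0,50],[0,0,-20,0,0,0,50],[0,0,-60,0,0,0,50],[0,0,-110,0,0,0,50],[0,0,-110,0,0,0,50],[0,0,-110,0,0,0,50]]]' 40
python3 -c "
from h import *
go(.6187,.0031,.14,97)
go(.6187,.0031,.14,70)"
```

```text
time: 18.85
position: [0.4634, -0.3285, 0.0284]
tool_rot: [-0.2, 3.135, -0.002]
ft_force: [-0.9, -1.0, 2.6]
grip_width: 0.732
grip_force: 39.9
time: 19.45
position: [0.4629, -0.3282, 0.1379]
tool_rot: [0.2, -3.135, 0.002]
ft_force: [-0.6, 0.1, -3.8]
grip_width: 0.73
grip_force: 39.9
ROW [-196.7  308.8   -2.5] [-0.1 -0.   0.3] curpsi 97.3 q7 1.98 rows 9
ROW [-196.7  308.8   -2.5] [-0.1  0.  27.3] curpsi 97.3 q7 1.98 rows 9
```

```bash
python3 -m jog '[[[-196,309,-2,0,0,0,50],[-196,309,-2,0,0,0,50],[-196,309,-2,0,0,0,50],[-196,309,-2,0,0,0,50],[-196,309,-2,0,0,0,50],[-196,309,-2,0,0,0,50],[-196,309,-2,0,0,0,50],[-196,309,-2,0,0,0,50],[-196,309,-2,0,0,0,50],[-196,309,-2,0,0,0,50]]]'
python3 -m jog '[[[0,0,40,0,0,0,50],[0,0,75,0,0,0,50],[0,0,75,0,0,0,50],[0,0,75,0,0,0,50],[0,0,75,0,0,0,50]]]'
python3 -c "
from h import *
go(.6187,.0031,.046,97)"
```

```text
time: 20.45
position: [0.6165, 0.003, 0.1371]
tool_rot: [0.202, -3.131, 0.001]
ft_force: [0.2, -0.4, -4.0]
grip_width: 0.729
grip_force: 39.9
time: 20.95
position: [0.6192, 0.0028, 0.0665]
tool_rot: [-0.199, 3.133, -0.0]
ft_force: [0.4, 0.6, -2.2]
grip_width: 0.73
grip_force: 39.9
ROW [ 0.6  0.4 20.5] [-0.   0.1  0.3] curpsi 97.3 q7 1.26 rows 2
```

```bash
python3 -m jog '[[[0,0,12,0,0,0,50],[0,0,18,0,0,0,50],[0,0,20,0,0,0,50],[0,0,20,0,0,0,50]]]'; python3 -m jog '[[[0,0,1,0,0,0,50],[0,0,2,0,0,0,50],[0,0,2,0,0,0,50]]]'

```

```text
time: 21.35
position: [0.6178, 0.003, 0.045]
tool_rot: [0.201, -3.134, 0.002]
ft_force: [-1.9, -1.7, 0.4]
grip_width: 0.731
grip_force: 39.9
time: 21.65
position: [0.6179, 0.003, 0.0447]
tool_rot: [0.2, -3.134, 0.003]
ft_force: [-7.2, -2.2, 11.9]
grip_width: 0.732
grip_force: 39.9
```

```bash
python3 -m jog '[[[2,0,-2,0,0,0,50],[2,0,-2,0,0,0,50],[2,0,-1,0,0,0,50],[2,0,-1,0,0,0,50]]]'

```

```text
time: 22.05
position: [0.6168, 0.003, 0.0445]
tool_rot: [-0.2, 3.134, -0.001]
ft_force: [-0.8, -2.0, 4.5]
grip_width: 0.728
grip_force: 39.9
```

Lateral force is now small; release. Then over to cap_corner.

```bash
python3 -m jog '[[[0,0,0,0,0,0,70],[0,0,0,0,0,0,87],[0,0,0,0,0,0,87],[0,0,0,0,0,0,87],[0,0,-40,0,0,0,87],[0,0,-80,0,0,0,87],[0,0,-110,0,0,0,87],[0,0,-110,0,0,0,87]]]'
python3 -c "
from h import *
go(.4304,-.193,.12,33)
go(.4304,-.193,.12,97)"
```

```text
time: 22.85
position: [0.6188, 0.0043, 0.1584]
tool_rot: [-0.201, 3.128, -0.001]
ft_force: [0.1, 0.8, -0.2]
grip_width: 1.001
grip_force: 0.0
ROW [ 212.4 -171.6   37. ] [ 0.2  0.4 64.3] curpsi 97.3 q7 1.32 rows 9
ROW [ 212.4 -171.6   37. ] [-0.   0.4  0.3] curpsi 97.3 q7 1.32 rows 7
```

```bash
python3 -m jog '[[[212,-172,35,0,0,44,50],[212,-172,35,0,0,44,50],[212,-172,35,0,0,44,50],[212,-172,35,0,0,44,50],[212,-172,35,0,0,44,50],[212,-172,35,0,0,44,50],[212,-172,35,0,0,44,50],[212,-172,35,0,0,44,50],[212,-172,35,0,0,44,50]]]'
cat >> look.py <<'E'
def chord(d,x,y,lo,R0=.036,minr=.012):
    "red blob centroids (world) near x,y above lo, and pair chord angles"
    W=cloud(d); I=d['image'].astype(float)
    m=(I[...,0]>1.6*I[...,1])&(I[...,0]>45)&(np.hypot(W[...,0]-x,W[...,1]-y)<R0)&(W[...,2]>lo)
    n,l,s,c=cv2.connectedComponentsWithStats(m.astype(np.uint8)); P=[]
    for i in range(1,n):
        if s[i,4]>=4: P.append(W[l==i].mean(0)); print(s[i,4],P[-1].round(4))
    for i in range(len(P)):
        for j in range(i): v=P[i]-P[j]; print('chord',np.degrees(np.arctan2(v[1],v[0])).round(1),np.hypot(*v[:2]).round(4))
E
python3 -c "
from look import *
d=im('wrist','w8'); look(d,.4304,-.193,'cap'); chord(d,.4304,-.193,.008)
t=im('top','t8'); look(t,.6107,.1688,'ring'); chord(t,.6107,.1688,.075);look(t,.6064,-.1777,'ring');chord(t,.6064,-.1777,.075); look(t,.6187,.0031,'ring'); look(t,.46,.337,'cap');chord(t,.46,.337,.008)
go(.4304,-.193,.026,53)"
```

```text
time: 23.75
position: [0.4287, -0.1931, 0.1188]
tool_rot: [0.985, 2.983, 0.001]
ft_force: [0.9, -0.1, 0.2]
grip_width: 0.573
grip_force: 0.0
knob [ 0.4043 -0.182 ] 0.2366 7164
[(np.float64(-99.5), 3)]
18 [ 0.4339 -0.1683  0.0182]
n 656 centre [0.6076 0.1654] rimz 0.0738 tilt [0.034 0.035]
[(np.float64(35.4), 10), (np.float64(120.9), 9)]
12 [0.6325 0.1825 0.0831]
9 [0.5923 0.1909 0.0811]
chord 168.2 0.0411
n 709 centre [ 0.6041 -0.177 ] rimz 0.0738 tilt [0.013 0.004]
[(np.float64(-11.4), 11), (np.float64(168.0), 9)]
11 [ 0.6335 -0.183   0.0823]
10 [ 0.5766 -0.1712  0.0803]
chord 168.3 0.0581
n 670 centre [6.181e-01 4.000e-04] rimz 0.0738 tilt [-0.006  0.018]
[(np.float64(-115.8), 8), (np.float64(9.2), 9), (np.float64(123.8), 8)]
knob [0.4599 0.3372] 0.0501 121
[(np.float64(-10.8), 8), (np.float64(166.9), 6)]
11 [0.4859 0.3326 0.0177]
7 [0.432  0.3441 0.0155]
chord 167.9 0.0552
ROW [-1.2  0.8 92.8] [0.1 0.  0.5] curpsi 53.5 q7 1.24 rows 3
```

View pics/w8.png

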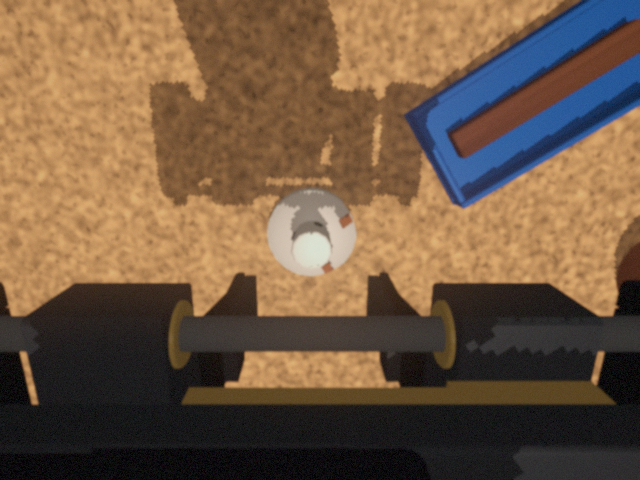

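The cap is between the fingers with its knob at (311,250) and bars at (346,220) and (327,267). Grip the knob.

```bash
python3 -m jog '[[[-1,1,40,0,0,0,50],[-1,1,70,0,0,0,50],[-1,1,88,0,0,0,50],[-1,1,92,0,0,0,50],[-1,1,92,0,0,0,50],[-1,1,92,0,0,0,10],[-1,1,92,0,0,0,10],[-1,1,92,0,0,0,10],[-1,1,92,0,0,0,10],[-1,1,92,0,0,0,10]]]' 35
python3 -m jog '[[[0,0,0,0,0,0,10],[0,0,-30,0,0,0,10],[0,0,-80,0,0,0,10],[0,0,-130,0,0,0,10],[0,0,-150,0,0,0,10],[0,0,-150,0,0,0,10],[0,0,-150,0,0,0,10]]]'
python3 -c "
from h import *
go(.6085,.1665,.19,97.5)"
```

```text
time: 24.85
position: [0.4295, -0.1946, 0.0274]
tool_rot: [0.988, 2.981, -0.001]
ft_force: [-1.4, -0.4, 3.6]
grip_width: 0.289
grip_force: 35.0
time: 25.55
position: [0.4286, -0.1944, 0.1762]
tool_rot: [-0.989, -2.981, 0.001]
ft_force: [-0.0, -0.1, -0.7]
grip_width: 0.289
grip_force: 35.0
ROW [ 71.4 396.9 -14.2] [ -0.   -0.  -44.2] curpsi 53.3 q7 1.31 rows 10
```

```bash
python3 -c "
from h import *
go(.665,.174,.19,97.7)"
python3 -m jog '[[[30,435,-14,0,0,-44.4,10],[30,435,-14,0,0,-44.4,10],[30,435,-14,0,0,-44.4,10],[30,435,-14,0,0,-44.4,10],[30,435,-14,0,0,-44.4,10],[30,435,-14,0,0,-44.4,10],[30,435,-14,0,0,-44.4,10],[30,435,-14,0,0,-44.4,10],[30,435,-14,0,0,-44.4,10],[30,435,-14,0,0,-44.4,10]]]'
python3 -m jog '[[[0,0,0,0,0,0,10],[0,0,0,0,0,0,10],[0,0,0,0,0,0,10]]]'
python3 -c "
from look import *
d=im('wrist','w9'); look(d,.6076,.1654,'ring');chord(d,.6076,.1654,.075); chord(d,.665,.174,.15,R0=.05)
st(); go(.608,.166,.13,97.7)"
```

```text
ROW [ 30.6 436.6 -14.3] [ -0.   -0.  -44.4] curpsi 53.3 q7 1.31 rows 10
time: 26.55
position: [0.6633, 0.1807, 0.187]
tool_rot: [0.227, -3.129, -0.008]
ft_force: [-0.4, 0.7, -1.1]
grip_width: 0.284
grip_force: 35.0
time: 26.85
position: [0.6647, 0.1703, 0.1899]
tool_rot: [0.208, -3.134, 0.002]
ft_force: [-0.1, -0.9, -0.8]
grip_width: 0.285
grip_force: 35.0
n 4841 centre [0.6064 0.164 ] rimz 0.0746 tilt [0.046 0.044]
[(np.float64(120.7), 11)]
67 [0.5913 0.1892 0.0831]
42 [0.6305 0.1813 0.0849]
chord -11.5 0.04
125 [0.6485 0.1911 0.1813]
t 26.9 p [0.6649 0.1703 0.1903] rv [ 2.080e-01 -3.134e+00  2.000e-03] g 0.289366682547045 34.984673982908134 F [-0.4 -0.5 -1. ]
ROW [56.9  3.3 60.4] [-0.1 -0.  -0.1] curpsi 97.6 q7 1.06 rows 3
```

View pics/w9.png

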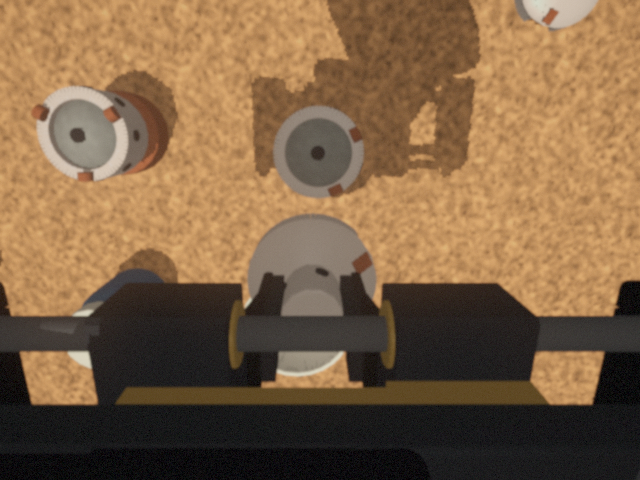

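The wrist view shows the bowl at (318,150) with its teeth at (356,134) and (335,190). The held cap's visible bar is at (361,262). I'll measure the cap's axis in this same picture.

```bash
cat > capfit.py <<'E'
from look import *
def capfit(d,x,y,ze):
    W=cloud(d); I=d['image'].astype(float); z=W[...,2]
    k=(np.hypot(W[...,0]-x,W[...,1]-y)<.045)&(z>ze+.006)&(z<ze+.022)&(np.abs(I[...,0]-I[...,2])<45)&(np.arange(480)[:,None]<282)
    p=W[k]
    f=lambda q:q[2]-q[3]*(p[:,2]-ze)-np.hypot(p[:,0]-q[0],p[:,1]-q[1])
    s=least_squares(f,[x,y,.035,1.],loss='soft_l1',f_scale=.001); print('cap axis',s.x.round(4),k.sum(),'rms',np.median(abs(f(s.x))).round(4))
    c=s.x[:2]
    m=(I[...,0]>1.6*I[...,1])&(I[...,0]>45)&(np.hypot(W[...,0]-x,W[...,1]-y)<.045)&(z>ze+.004)
    q=W[m]; 
    if len(q): v=q.mean(0)[:2]-c; print('bar angle',np.degrees(np.arctan2(v[1],v[0])).round(1),np.hypot(*v).round(4))
E
python3 -c "
from capfit import *
s=st(); d=im('wrist'); p=s['position']; capfit(d,p[0],p[1],p[2]-.0274)"
```

```text
t 26.9 p [0.6649 0.1703 0.1903] rv [ 2.080e-01 -3.134e+00  2.000e-03] g 0.289366682547045 34.984673982908134 F [-0.4 -0.5 -1. ]
cap axis [0.6645 0.1689 0.0571 1.8187] 5343 rms 0.0014
bar angle 125.2 0.0271
```

```bash
python3 -c "
from h import *
go(.607,.1655,.125,97.4)"
python3 -m jog '[[[40,3,20,0,0,0,10],[58,4,40,0,0,0,10],[58,4,65,0,0,0,10],[58,4,65,0,0,0,10],[58,4,65,0,0,0,10],[58,4,65,0,0,0,10]]]'
python3 -c "
from h import *
go(.607,.1655,.104,97.4)"
```

```text
ROW [58.1  2.7 65.6] [-0.1 -0.   0.2] curpsi 97.6 q7 1.06 rows 3
time: 27.55
position: [0.6081, 0.1688, 0.1273]
tool_rot: [-0.21, 3.132, 0.001]
ft_force: [-0.3, 0.1, -0.4]
grip_width: 0.289
grip_force: 35.0
ROW [ 1.6 -3.1 23.3] [0.  0.1 0.3] curpsi 97.7 q7 1.02 rows 2
```

```bash
python3 -m jog '[[[1,-3,0,0,0,0.4,10],[1,-3,10,0,0,0.4,10],[1,-3,16,0,0,0.4,10],[1,-3,20,0,0,0.4,10],[1,-3,20,0,0,0.4,10]]]'
python3 -c "
from h import *
go(.607,.1655,.104,97.4)"
```

```text
time: 28.05
position: [0.6057, 0.1655, 0.1047]
tool_rot: [0.201, -3.133, 0.0]
ft_force: [-0.1, -0.3, -0.9]
grip_width: 0.287
grip_force: 35.0
ROW [-1.3 -0.2  0.7] [-0.  -0.1 -0.1] curpsi 97.3 q7 1.01 rows 2
```

Edge is at ≈0.077, below the tooth tops with no force, so the teeth are in the notches. Ease down to contact.

```bash
python3 -m jog '[[[-1,0,1,0,0,0,10],[-1,0,2,0,0,0,10],[-1,0,2.5,0,0,0,10],[-1,0,2.5,0,0,0,10]]]'
python3 -m jog '[[[0,0,0.5,0,0,0,10],[0,0,1,0,0,0,10],[0,0,1,0,0,0,10]]]'
python3 -c "
from h import *
st()"
```

```text
time: 28.45
position: [0.6075, 0.166, 0.1035]
tool_rot: [-0.201, 3.135, 0.0]
ft_force: [-0.3, -0.4, 0.2]
grip_width: 0.287
grip_force: 35.0
time: 28.75
position: [0.6076, 0.1662, 0.1028]
tool_rot: [-0.201, 3.134, 0.001]
ft_force: [-0.4, 0.3, 2.3]
grip_width: 0.284
grip_force: 35.0
t 28.75 p [0.6076 0.1662 0.1028] rv [-2.010e-01  3.134e+00  1.000e-03] g 0.284209617931766 34.99722187247244 F [-0.4  0.3  2.3]
```

```bash
python3 -m jog '[[[0,0,1,0,0,0,10],[0,0,2,0,0,0,10],[0,0,2,0,0,0,10],[0,0,2,0,0,0,10]]]'
```

```text
time: 29.15
position: [0.608, 0.167, 0.1013]
tool_rot: [-0.201, 3.133, 0.003]
ft_force: [0.3, 1.1, 5.7]
grip_width: 0.287
grip_force: 35.0
```

```bash
python3 -m jog '[[[0,0,1,0,0,0,10],[0,0,1.5,0,0,0,10],[0,0,1.5,0,0,0,10]]]'
python3 -m jog '[[[0,0,-1,0,0,0,10],[0,0,-1,0,0,0,35],[0,0,-1,0,0,0,50],[0,0,-1,0,0,0,50],[0,0,-1,0,0,0,50],[0,0,-30,0,0,0,50],[0,0,-70,0,0,0,50],[0,0,-70,0,0,0,50]]]'
python3 -c "
from h import *
go(.665,.174,.24,97)"
```

```text
time: 29.45
position: [0.6084, 0.1673, 0.1009]
tool_rot: [-0.201, 3.132, 0.003]
ft_force: [-1.3, 0.8, 9.1]
grip_width: 0.291
grip_force: 35.0
time: 30.25
position: [0.6097, 0.1675, 0.1739]
tool_rot: [-0.2, 3.128, 0.003]
ft_force: [-0.0, 0.4, -0.2]
grip_width: 0.574
grip_force: 0.0
ROW [-56.2  -0.5 -65.7] [0.1 0.4 0.3] curpsi 97.3 q7 1.04 rows 3
```

```bash
python3 -c "
from h import *
go(.4599,.3372,.12,97)"
python3 -m jog '[[[0,0,-15,0,0,0,50],[125,188,40,0,0,0,50],[125,188,53,0,0,0,50],[125,188,53,0,0,0,50],[125,188,53,0,0,0,50],[125,188,53,0,0,0,50],[125,188,53,0,0,0,50],[125,188,53,0,0,0,50],[125,188,53,0,0,0,50]]]'
python3 -c "
from look import *
t=im('top','t10'); W=cloud(t);z=W[...,2]
k=(np.hypot(W[...,0]-.608,W[...,1]-.167)<.045)&(z>.115); print('knob',W[k].mean(0).round(4),z[k].max())
k=(np.hypot(W[...,0]-.608,W[...,1]-.167)<.045)&(z>.05); print((W[k].min(0)+W[k].max(0))/2)
look(t,.4599,.3372,'cap')
cv2.imwrite('pics/t10c.png',cv2.resize(t['image'][215:275,205:275][:,:,::-1],None,fx=8,fy=8,interpolation=cv2.INTER_CUBIC))
go(.4599,.3372,.0275,97)"
```

```text
ROW [127.3 187.4  53.2] [0.1 0.4 0.3] curpsi 97.3 q7 1.04 rows 6
time: 31.15
position: [0.4605, 0.3351, 0.1157]
tool_rot: [-0.198, 3.135, -0.001]
ft_force: [-0.2, 0.3, -0.6]
grip_width: 0.572
grip_force: 0.0
knob [0.6071 0.1662 0.123 ] 0.12656400360158648
[0.61012005 0.16719225 0.08831241]
knob [0.4608 0.3052] 0.5363 515
[(np.float64(-178.2), 1), (np.float64(178.8), 1)]
ROW [ 0.6  2.4 88.2] [-0.   0.   0.2] curpsi 97.2 q7 0.67 rows 3
```

View pics/t10c.png

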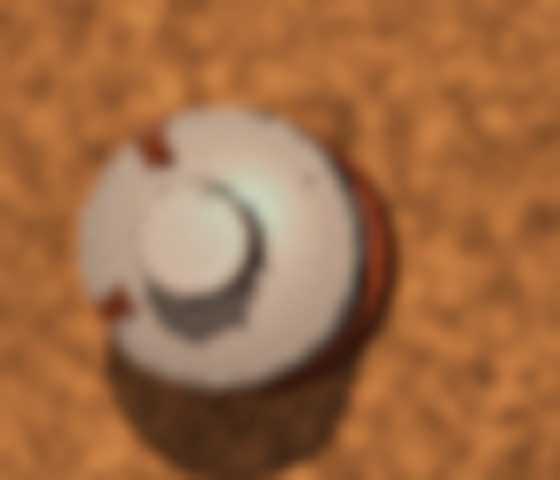

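Cap_corner is seated on its bowl: knob top at 0.123–0.126 against the expected 0.124. Now cap_two.

```bash
python3 -m jog '[[[0,1,40,0,0,0,50],[0,1,70,0,0,0,50],[0,1,84,0,0,0,50],[0,1,88,0,0,0,50],[0,1,88,0,0,0,50],[0,1,88,0,0,0,10],[0,1,88,0,0,0,10],[0,1,88,0,0,0,10],[0,1,88,0,0,0,10],[0,1,88,0,0,0,10]]]' 35
python3 -m jog '[[[0,0,0,0,0,0,10],[0,0,-30,0,0,0,10],[0,0,-80,0,0,0,10],[0,0,-130,0,0,0,10],[0,0,-160,0,0,0,10],[0,0,-160,0,0,0,10],[0,0,-160,0,0,0,10]]]'
python3 -c "
from h import *
go(.5,.0,.19,97)"
```

```text
time: 32.2
position: [0.4595, 0.3375, 0.0283]
tool_rot: [-0.201, 3.134, 0.0]
ft_force: [-0.0, -0.7, 3.4]
grip_width: 0.288
grip_force: 35.0
time: 32.9
position: [0.4592, 0.3369, 0.1875]
tool_rot: [-0.2, 3.135, -0.001]
ft_force: [-0.5, -1.4, -1.4]
grip_width: 0.286
grip_force: 35.0
ROW [   2.5 -339.4   -2.3] [-0.   0.   0.3] curpsi 97.3 q7 0.71 rows 8
```

```bash
python3 -c "
from h import *
go(.664,-.172,.19,97)"
python3 -m jog '[[[-140,-532,-3,0,0,0,10],[-140,-532,-3,0,0,0,10],[-140,-532,-3,0,0,0,10],[-140,-532,-3,0,0,0,10],[-140,-532,-3,0,0,0,10],[-140,-532,-3,0,0,0,10],[-140,-532,-3,0,0,0,10],[-140,-532,-3,0,0,0,10],[-140,-532,-3,0,0,0,10],[-140,-532,-3,0,0,0,10]]]'
python3 -c "
from h import *
go(.664,-.172,.19,97)"
```

```text
ROW [-138.3 -530.9   -2.1] [-0.   0.   0.3] curpsi 97.3 q7 0.71 rows 12
time: 33.9
position: [0.6462, -0.1283, 0.1875]
tool_rot: [0.201, -3.131, -0.001]
ft_force: [0.7, 0.2, -0.7]
grip_width: 0.29
grip_force: 35.0
ROW [-12.  -45.6  -2.6] [ 0.  -0.2  0.3] curpsi 97.3 q7 1.51 rows 2
```

```bash
python3 -m jog '[[[-12,-46,0,0,0,0,10],[-12,-46,0,0,0,0,10],[-12,-46,0,0,0,0,10],[-12,-46,0,0,0,0,10],[-12,-46,0,0,0,0,10]]]'
python3 -c "
from capfit import *
s=st(); d=im('wrist','w11'); p=s['position']; capfit(d,p[0],p[1],p[2]-.028)
look(d,.6045,-.1772,'ring');chord(d,.6045,-.1772,.075)
go(.6045,-.1775,.125,97.3)"
```

```text
time: 34.4
position: [0.6643, -0.1678, 0.1899]
tool_rot: [0.206, -3.134, -0.001]
ft_force: [-0.6, 0.4, -0.8]
grip_width: 0.288
grip_force: 35.0
t 34.4 p [ 0.6643 -0.1678  0.1899] rv [ 2.060e-01 -3.134e+00 -1.000e-03] g 0.28808653686291297 34.99971283134073 F [-0.6  0.4 -0.8]
cap axis [ 0.6642 -0.169   0.0581  1.9073] 5193 rms 0.0014
bar angle 169.5 0.0278
n 5101 centre [ 0.6018 -0.179 ] rimz 0.0747 tilt [0.024 0.001]
[(np.float64(-12.6), 3), (np.float64(167.5), 13)]
77 [ 0.5756 -0.1736  0.0817]
45 [ 0.631  -0.1851  0.0837]
92 [ 0.6359 -0.1642  0.1797]
chord -11.7 0.0566
chord 8.8 0.061
chord 76.8 0.0214
ROW [60.7 -1.5 65.4] [-0.  -0.   0.2] curpsi 97.5 q7 1.56 rows 3
```

View pics/w11.png

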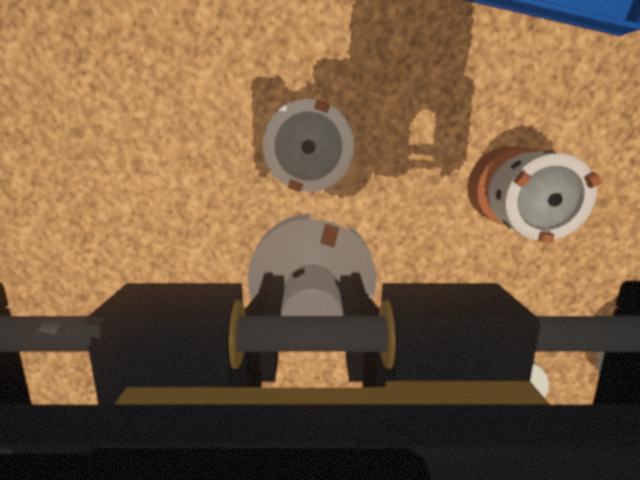

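The bowl is at (308,146) with teeth at (322,105) and (295,186). The cap bar at (330,236) lines up with them.

```bash
python3 -m jog '[[[40,-1,20,0,0,0,10],[62,-1,40,0,0,0,10],[62,-1,65,0,0,0,10],[62,-1,65,0,0,0,10],[62,-1,65,0,0,0,10],[62,-1,65,0,0,0,10]]]'
python3 -c "
from h import *
go(.6033,-.1775,.105,97.3)"
```

```text
time: 35.05
position: [0.6049, -0.1783, 0.1272]
tool_rot: [-0.202, 3.133, -0.001]
ft_force: [0.7, -0.4, -0.9]
grip_width: 0.286
grip_force: 35.0
ROW [ 1.5  1.  22.2] [-0.   0.1  0.1] curpsi 97.4 q7 1.57 rows 2
```

```bash
python3 -m jog '[[[1,1,0,0,0,0,10],[1,1,10,0,0,0,10],[1,1,17,0,0,0,10],[1,1,22,0,0,0,10],[1,1,22,0,0,0,10]]]'
python3 -c "
from h import *
go(.6033,-.1775,.102,97.3)"
```

```text
time: 35.55
position: [0.6022, -0.1782, 0.1027]
tool_rot: [0.201, -3.135, -0.001]
ft_force: [-0.4, 0.5, -0.6]
grip_width: 0.288
grip_force: 35.0
ROW [-1.2  0.5  0.7] [ 0. -0.  0.] curpsi 97.3 q7 1.56 rows 2
```

```bash
python3 -m jog '[[[-1,0,1,0,0,0,10],[-1,0,2,0,0,0,10],[-1,0,2,0,0,0,10],[-1,0,2,0,0,0,10]]]'
python3 -m jog '[[[0,0,1,0,0,0,10],[0,0,1,0,0,0,10],[0,0,1,0,0,0,10]]]'
```

```text
time: 35.95
position: [0.6036, -0.178, 0.102]
tool_rot: [-0.201, 3.135, -0.0]
ft_force: [0.6, 1.3, 4.1]
grip_width: 0.289
grip_force: 35.0
time: 36.25
position: [0.6039, -0.178, 0.1019]
tool_rot: [-0.201, 3.134, -0.001]
ft_force: [-2.8, -0.3, 8.6]
grip_width: 0.286
grip_force: 35.0
```

Seated firmly at the expected height (0.028+0.074). Release and retreat, then a final check.

```bash
python3 -m jog '[[[0,0,-1.5,0,0,0,10],[0,0,-1.5,0,0,0,35],[0,0,-1.5,0,0,0,50],[0,0,-1.5,0,0,0,50],[0,0,-1.5,0,0,0,50],[0,0,-30,0,0,0,50],[0,0,-80,0,0,0,50],[0,0,-100,0,0,0,50],[0,0,-100,0,0,0,50]]]'
python3 -m jog '[[[0,-150,0,0,0,0,50],[0,-150,0,0,0,0,50],[0,-150,0,0,0,0,50],[0,-150,0,0,0,0,50],[0,-150,0,0,0,0,50]]]'
python3 -c "
from look import *
t=im('top','t12'); W=cloud(t);z=W[...,2]
for n,x,y in(('corner',.6107,.1688),('two',.6064,-.1777)):
  r=np.hypot(W[...,0]-x,W[...,1]-y)<.045
  k=r&(z>.115)&(z<.14); print(n,'knobtop',W[k].mean(0).round(4),np.median(z[k]).round(4),k.sum())
  k=r&(z>.081)&(z<.092); p=W[k]; print(' cap shell',circ(p).round(4),k.sum()); chord(t,x,y,.08)
  A=np.c_[W[r&(z>.115)&(z<.14)][:,:2],np.ones((r&(z>.115)&(z<.14)).sum())]
look(t,.6187,.0031,'ring')
s=im('scene','s12')
cv2.imwrite('pics/fin.png',np.vstack([cv2.resize(t['image'][215:370,200:450][:,:,::-1],(750,300)),cv2.resize(s['image'][140:340,120:450][:,:,::-1],(750,300))]))
tt=W[318:352,290:365]; I=t['image'][318:352,290:365].astype(int); k=(I[...,0]>I[...,2]+15)&(tt[...,2]<.04); q=tt[k]; print('stick',np.nanmean(q,0).round(4),np.nanmax(q[:,2]),k.sum())"
```

```text
time: 37.15
position: [0.6055, -0.1778, 0.2043]
tool_rot: [-0.201, 3.129, -0.003]
ft_force: [0.1, 0.4, 0.9]
grip_width: 0.573
grip_force: 0.0
time: 37.65
position: [0.6215, -0.3284, 0.1982]
tool_rot: [0.196, -3.133, -0.004]
ft_force: [0.0, 1.4, -0.4]
grip_width: 0.576
grip_force: 0.0
corner knobtop [0.6072 0.1661 0.1229] 0.123 162
 cap shell [0.6088 0.1678 0.0267] 548
12 [0.6317 0.1822 0.0905]
11 [0.5928 0.1907 0.0884]
chord 167.6 0.0398
two knobtop [ 0.6033 -0.1767  0.123 ] 0.1232 170
 cap shell [ 0.6045 -0.1777  0.0266] 559
17 [ 0.6313 -0.1829  0.0895]
12 [ 0.5766 -0.1724  0.0896]
chord 169.2 0.0557
n 671 centre [ 6.189e-01 -1.000e-04] rimz 0.0738 tilt [0.001 0.022]
[(np.float64(-117.5), 8), (np.float64(10.4), 9), (np.float64(123.9), 6)]
stick [ 0.4419 -0.0119  0.0164] 0.022361863553957785 602
```

View pics/fin.png

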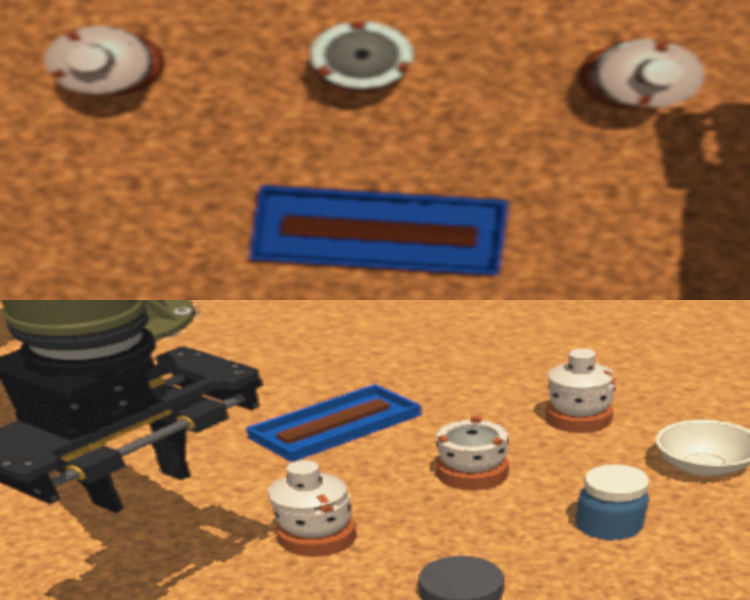

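Both capped lanterns stand upright and closed, at (310,510) and (580,395) in the lower half of the picture. The open three-tooth bowl is level at (472,450), and the stick is flat in the tray. Handing in.

```bash
python3 -c "
from bench import ctrl
print(ctrl.close_job())"
```

```text
the job is handed in; nothing more can be done
None
```

I handed the job in at about 38 s: the stick is flat in the tray, all three bowls are seated in their rings, cap_two and cap_corner are closed on their own bowls, and bowl_three stays open because its cap is missing; close_job gave no verdict, and my last camera check showed everything in place.

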